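# Roll the food tin along to its bowl

## Robot

A 6-joint arm with a two-finger parallel gripper is mounted at the origin on the work surface. World frame = base frame: x ahead of the robot, y to its left, z up, the work surface at z = 0. Lengths are in mm, angles in rad, forces in N, time in s.
With the tool pointing down it reaches from about 350 to 875 mm from the base axis. Payload 4.2 kg.
Tool frame: the origin (TCP) lies between the finger pads, 19 mm behind the fingertips; this is the grasp point; z points along the fingers, y is the line along which they close (so a half turn about z gives the same grasp; the last joint's range is limited). The gripper opens to 87 mm and grips with 3 to 60 N. Pads are 19 mm wide; open, the fingers measure 117 mm over their backs; the gripper's body (75 mm by 190 mm) begins 51 mm behind the grasp point.
Start: joints at [-0.951, 0.385, 0.008, 0, -1.194, -0.259], TCP at [220.653, -584.732, 241.25] pointing down, gripper open.
Joint ranges: [-3.14, 3.14], [-1.21, 2.06], [-1.07, 1.41], [-3.16, 2.05], [-2.99, -0.16], [-3.1, 3.1]. Speed limits (rad/s): [2.79, 2.79, 3.14, 3.14, 3.14, 3.14].

## Interface

Orientations are given as a unit quaternion [x, y, z, w].
In Python, from cell import arm gives the robot as it stands.
- The arm moves only by the tool drive_tool, never from a script. Its argument "steps" is text: rows parted by semicolons, each of 7 numbers parted by spaces: the turn, a rotation vector about the tool's x, y, z in degrees, then the shift along the tool's x, y, z in mm, then the finger opening in mm, from 0 to 87. A call has 1 to 10 rows; each row shifts and turns the commanded pose from where the row before left it, along the tool's axes as they then stand; what a row does not reach is not made up. A row lasts 1/12 s, in which the tool goes at most 41.7 mm and 7.16 degrees, less where a joint would pass 70% of its speed; a pose out of reach is approached as far as the arm can. A call is refused whole if a number of a shift passes 41.7 or a number of a turn 7.16, either way. A call with a gripper value outside its range is refused whole. The fingers move at their own pace and stop on an object; "grip_force" is the grip in N (left out, the last holds). Time passes only in rows, so rows that do not move let the fingers close. It gives the time, the measured TCP pose, the force, the opening and the grip force at its end, in the units of the state.
- arm.sense(): the state, without advancing time (a new reading comes with each control period).
- arm.get_image(name): name is "scene" or "top"; returns (picture, depth): 384x512x3 uint8, red, green, blue; 384x512 float32, mm along the optical axis (not along the pixel's ray), 0 where there is no reading.
- arm.camera_params(name): a dict with "fx", "fy", "cx", "cy" (pixels), "rvec" (rotation vector, rad) and "tvec" (3), from world to camera coordinates, as OpenCV has them. Camera axes: x right, y down, z forward; pixel columns grow to the right and rows downward; lengths in mm; the calibration is good to about 2 mm. A picture is of the moment at which its call begins. camera_params takes no time and is no camera call.
- arm.hand_in(): hands the job in; it is judged then, once.
The state is a dict: "time": time; "joints": joint angles; "qd": joint speeds; "tau": joint torques, N m; "ee_pos": TCP position; "orientation": TCP orientation; "ft_force": force on the tool from outside, world axes, zero at the start; "ft_torque": the same for the moment, N m; "opening": finger opening in mm; "grasp_force": force on a finger pad.
Only numpy, scipy, OpenCV 4.12 (cv2) and the standard library are available. Lean on these libraries where they do the work, as an engineer would, in place of code of your own. Each camera call takes 0.05 s, during which the arm holds its last target. There are 200 camera calls.

## Task

The tin with the green label is lying on its side on the mat. Push on its top with your fingertips to roll it gently along the row until it lies centred in front of the bowl with the green ring, just as the red tin lies in front of the red bowl, then let go so that it stays there at rest. Keep your fingertips on the upper half of the tin, do not pick it up, and leave the bowls, the red tin and the measuring cup where they are.

Things in the scene. Friction and masses are not known exactly. Their poses are not given: they have to be found in the camera images.
- tin_green: green-labelled food tin, 110 mm long, 0.46 kg, lying on its side. Origin: mid-tin, on its axis. x: along its axis, away from the robot (ring-pull end at -x); y and z turn as it rolls. It rolls on its end seams (radius 37.5 mm) without slip, at right angles to its axis; label radius 36.5 mm: its top is 74 mm above the mat, the axis 37.5 mm. Starts 70 to 275 mm to the right (-y) of its place
- tin_green_end (a point): the middle of the green tin's far flat end, 55 mm along its axis from the origin. How it rolls: a fingertip pressing on the tin's top (4 to 20 N is enough) moves 1.97 times as far as the tin, so it soon runs off the top: make several short strokes. When the finger stops, the tin stops; let go at 50 mm/s it rolls on about 4 mm, at 150 mm/s about 30 mm
- bowl_green: steel bowl on a green rubber foot ring, 116 mm across the ring, 91 mm at the rim, 53 mm high, loose; its place in the row varies. Origin: centre of its underside, on the mat. x points from the tins through the bowl, away from the robot; y along the row, to the robot's left. The tin's place: y = 0 in this frame, x about -155 mm (some 40 mm between tin and ring)
- bowl_blue: the same bowl with a blue ring; leave alone. Origin: centre of its underside
- bowl_red: the same bowl with a red ring, at the left end of the row; leave alone. Origin: centre of its underside
- tin_red: the same tin with a red label, already lying in front of the red bowl, free to roll; leave alone. Origin: the middle of the tin, on its axis
- measuring_cup: open metal measuring cup, 68 mm across the rim, 72 mm high, standing at the left end of the mat; leave alone. Origin: centre of its underside
- mat: fixed flat rubber mat, 290 x 620 x 3 mm, its top 3 mm above the work surface. Origin: centre of its underside. Its y axis runs along the row of bowls, its x axis away from the robot; the bowls stand in a row on its far half, the tins lie on its near half, pointing along its x
- tin_rack: fixed wire rack, 130 mm wide and 270 mm deep, sloping, with three more tins in it up to 125 mm above the work surface, standing on the robot's right, just beyond the end of the mat. Origin: at the level of the work surface under the middle of its front lip; it reaches from there to -y. Its front lip is at least 35 mm from the side of the green tin
Mind the look-alikes: they are no part of the job. Leave any yellow look-alike of the tin_green alone.

How it is judged:
By the outcome, as a careful person would: the job done as asked, in the order asked, and still so for the second after the job is handed in, with the robot touching nothing.
It also fails if it takes over 69 s, if anything falls off the work surface, if the arm or the gripper's body presses on something with over 40 N, if the wrist force passes 120 N, or if a joint passes its speed limit or range.

## Working session

There is one attempt and no reset: what is moved stays moved. The work goes in short steps, Python scripts to look and compute and a tool call to move; the robot and the scene stay as the last step left them, time stands still between calls to the robot, and variables do not carry over. Pictures are saved under pics/ and viewed, at most 10 in all, crops included, and the job is handed in when it is done.

Besides the shell and the picture viewer there is one more tool, called after ">>>" as a command line: name --argument value ..., lists and objects as JSON in quotes. drive_tool: Moves the arm, as the interface text tells. Its arguments: {"type":"object","properties":{"steps":{"type":"string"},"grip_force":{"type":"number"}},"required":["steps"]}

```bash
ls; mkdir -p pics; python3 - <<'E'
from cell import arm
import cv2,numpy as np
for n in("scene","top"):
    im,d=arm.get_image(n); np.savez(f"pics/{n}0.npz",im=im,d=d)
    cv2.imwrite(f"pics/{n}0.png",im[:,:,::-1]); p=arm.camera_params(n)
    print(n,p, -cv2.Rodrigues(np.array(p['rvec'],float))[0].T@np.array(p['tvec'],float))
s=arm.sense();print(s)
E
```

```text
pics
scene {'fx': 424.58241056715866, 'fy': 424.58241056715866, 'cx': 248.42298326030323, 'cy': 185.74271491132424, 'rvec': array([ 1.80659728,  2.01518816, -0.60446002]), 'tvec': array([   8.74358227, -351.02902598, 1619.90291013])} [1163.2648625   137.97352356 1172.67277278]
top {'fx': 498.2679461865813, 'fy': 498.2679461865813, 'cx': 250.13323567293926, 'cy': 194.1587576561577, 'rvec': array([ 2.19257883, -2.15411989,  0.09449766]), 'tvec': array([  43.6373995 ,  491.60181541, 1712.25304011])} [ 334.15952006   44.81363122 1749.77604125]
{'time': 0.1, 'joints': array([-9.51373735e-01,  3.85507625e-01,  6.76719676e-03, -4.71955654e-04,
       -1.19401154e+00, -2.58606063e-01]), 'qd': array([ 1.35609103e-03, -4.03810970e-04,  3.38384696e-03,  1.83483375e-03,
       -1.61559778e-03, -8.71369399e-05]), 'tau': array([-3.31639903e-04, -3.91689384e+01,  1.87934411e+01,  4.23190355e+00,
        1.34521382e-02, -6.65340372e-05]), 'ee_pos': array([ 220.49951022, -584.27113851,  240.24843508]), 'orientation': array([-1.79345510e-01,  9.83785639e-01,  9.78325673e-04, -2.17080849e-04]), 'ft_force': array([ 0.15766928, -1.07137226, -0.78797346]), 'ft_torque': array([ 0.00532386, -0.06386534, -0.03385628]), 'grasp_force': 0.0, 'opening': 87.09663286149672}
```

View pics/top0.png

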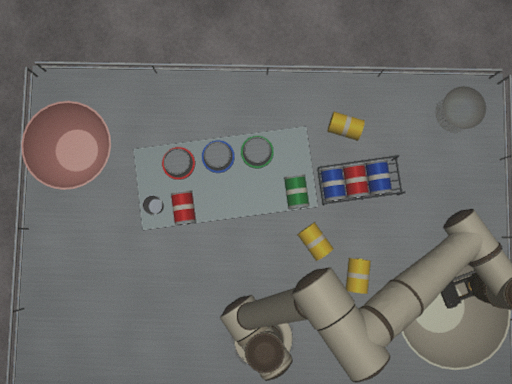

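View pics/scene0.png

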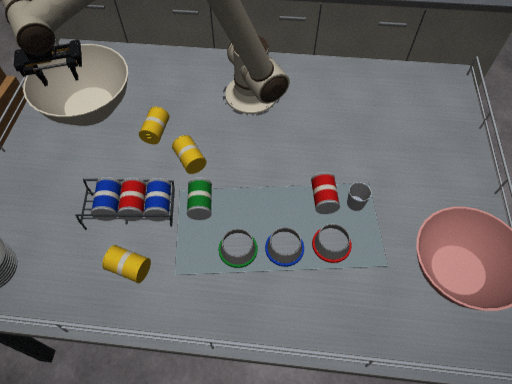

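Candidates in top view: the green-labelled tin at (297,191) is the one wanted. Look-alikes are the red tin (183,207), the rack tins (332,184), (356,181) and (378,178), and the yellow tins (346,125), (316,241) and (358,275). The green-ring bowl is at (257,151). Next I'll measure these and check with a crop.

```bash
cat > h.py <<'E'
import numpy as np,cv2
from cell import arm
def cam(n):
    p=arm.camera_params(n);R=cv2.Rodrigues(np.array(p['rvec'],float))[0];t=np.array(p['tvec'],float)
    return p,R,t
def ray(n,uv,z):
    p,R,t=cam(n);uv=np.atleast_2d(uv).astype(float)
    d=np.c_[(uv[:,0]-p['cx'])/p['fx'],(uv[:,1]-p['cy'])/p['fy'],np.ones(len(uv))]@R
    c=-R.T@t
    return c+d*((z-c[2])/d[:,2])[:,None]
def masks(im,c):
    h=cv2.cvtColor(im,cv2.COLOR_RGB2HSV)
    H,S,V=[h[:,:,i].astype(int) for i in range(3)]
    a={'g':abs(H-65)<20,'b':abs(H-113)<14,'r':(H<8)|(H>172)}[c]&(S>110)&(V>40)
    n,l,st,ce=cv2.connectedComponentsWithStats(a.astype(np.uint8),connectivity=8)
    return [(st[i],ce[i],l==i) for i in range(1,n) if st[i][4]>40]
def px(m):
    y,x=np.nonzero(m);return np.c_[x,y]
E
python3 - <<'E'
from h import *
for n in("scene","top"):
    im=np.load(f"pics/{n}0.npz")['im']
    for c in 'gbr':
        for st,ce,m in masks(im,c):
            P=px(m); w=ray(n,P,8)
            # ring: outer hull at z~8 ; ellipse/circle
            hull=cv2.convexHull(w[:,:2].astype(np.float32))
            (cx,cy),r=cv2.minEnclosingCircle(hull)
            w2=ray(n,P,70)[:,:2].astype(np.float32)
            print(n,c,st,ce.round(1),'circ z8',round(cx,1),round(cy,1),round(r,1),'rect z70',[np.round(q,1) for q in cv2.minAreaRect(w2)])
im=np.load("pics/top0.npz")['im'];im2=np.load("pics/scene0.npz")['im']
a=cv2.resize(im[125:225,220:330],None,fx=3.6,fy=3.6*1.3);b=cv2.resize(im2[165:275,165:275],(396,468))
cv2.imwrite("pics/crop.png",np.hstack([a[:468],b])[:,:,::-1])
# mat edges
h=cv2.cvtColor(im,cv2.COLOR_RGB2HSV);print(h[180,240],h[215,240],h[260,200])
E
```

```text
scene g [188 180  23  14 222] [199.2 185.9] circ z8 445.9 -118.8 40.5 rect z70 [array([ 478.6, -106.8]), array([47.7, 69.6]), np.float64(6.0)]
scene g [187 195  24  14 242] [198.8 201.2] circ z8 504.2 -110.3 39.8 rect z70 [array([531.9, -98.2]), array([45.6, 69.5]), np.float64(6.0)]
scene g [219 237  38  31 192] [238.4 256.9] circ z8 645.5 32.0 58.2 rect z70 [array([684.4,  40. ]), array([ 86.7, 106.4]), np.float64(12.2)]
scene b [ 95 180  26  16 258] [108. 186.] circ z8 479.0 -416.2 47.9 rect z70 [array([ 508.5, -386.7]), array([83.8, 50.1]), np.float64(87.9)]
scene b [146 181  25  14 242] [158.4 186.7] circ z8 463.9 -251.2 42.4 rect z70 [array([ 495.4, -231. ]), array([47.6, 74.7]), np.float64(6.0)]
scene b [ 92 195  27  17 276] [105.4 201.7] circ z8 538.7 -406.6 47.8 rect z70 [array([ 564.7, -377.7]), array([84.5, 49.5]), np.float64(88.1)]
scene b [144 196  26  16 260] [156.9 202.3] circ z8 523.2 -242.3 43.8 rect z70 [array([ 551.1, -223.3]), array([50.8, 75.2]), np.float64(3.3)]
scene b [265 235  39  32 214] [282.9 255.2] circ z8 626.7 169.6 58.7 rect z70 [array([666.3, 166.9]), 
[... 1918 characters left out ...]
 circ z8 598.8 309.0 57.1 rect z70 [array([588.1, 297.5]), array([104.2, 108.6]), np.float64(43.3)]
top r [344 166  22  13 222] [354.  171.6] circ z8 575.1 -313.8 39.0 rect z70 [array([ 570.2, -299.9]), array([37. , 71.5]), np.float64(11.1)]
top r [346 181  22  14 233] [356.6 187.5] circ z8 520.4 -320.8 39.8 rect z70 [array([ 515.6, -308.7]), array([37.5, 72. ]), np.float64(8.2)]
top r [172 193  21  13 221] [181.9 198.7] circ z8 470.8 291.1 38.0 rect z70 [array([467.1, 283. ]), array([37.3, 68.3]), np.float64(7.7)]
top r [174 209  21  13 221] [183.8 214.6] circ z8 415.1 282.5 37.6 rect z70 [array([413.6, 274.6]), array([37.5, 67.7]), np.float64(8.6)]
[ 83  15 137] [ 85  22 140] [ 83   9 118]
```

View pics/crop.png

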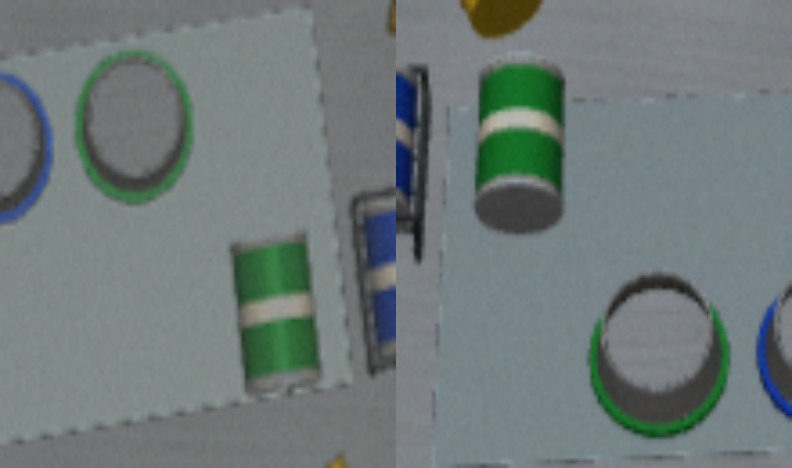

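Crop confirms the green-labelled tin near the mat's right end and the bowl with the green ring. Next: mat yaw, and distances in the row frame.

```bash
cat >> h.py <<'E'
def matyaw(n,im,info=False):
    lab=cv2.cvtColor(cv2.GaussianBlur(im,(5,5),0),cv2.COLOR_RGB2LAB).astype(int)
    h=(lab[:,:,0]>0)&(lab[:,:,1]<lab[260,200,1]-2) if n=='top' else (lab[:,:,1]<lab[130,400,1]-2)
    k,l,st,ce=cv2.connectedComponentsWithStats(h.astype(np.uint8));i=1+np.argmax(st[1:,4])
    m=cv2.morphologyEx((l==i).astype(np.uint8),cv2.MORPH_OPEN,np.ones((9,9)))
    w=ray(n,px(m),3)[:,:2].astype(np.float32)
    return cv2.minAreaRect(w)
def tin(n,im,e,c='g',lo=-0.6,hi=0.6):
    """row coordinate s of the tin axis: angular mid of the label silhouette, ray at z=40.5"""
    out=[]
    for st,ce,m in masks(im,c):
        if st[4]<150 or max(st[2:4])>28: continue
        w=ray(n,px(m),40.5)[:,:2]; f=np.array([e[1],-e[0]])
        s=w@e; x=w@f
        # per slice across axis: extremes
        b=np.round(x/4); v=[(s[b==q].min()+s[b==q].max())/2 for q in np.unique(b) if (b==q).sum()>8]
        out.append((np.median(v),(x.min()+x.max())/2,w.mean(0)))
    return out
def ringc(n,im,c='g'):
    for st,ce,m in masks(im,c):
        if max(st[2:4])>28:
            w=ray(n,px(m),7)[:,:2].astype(np.float32);return np.array(cv2.minEnclosingCircle(w)[0])
E
python3 - <<'E'
from h import *
for n in("top","scene"):
    im=np.load(f"pics/{n}0.npz")['im']
    print(n,matyaw(n,im))
    for yaw in (8.3,8.8,9.3):
        e=np.array([-np.sin(np.radians(yaw)),np.cos(np.radians(yaw))])
        print(yaw,'g',[(round(a,1),round(b,1)) for a,b,_ in tin(n,im,e)],ringc(n,im)@e,'r',[(round(a,1),round(b,1),w.round()) for a,b,w in tin(n,im,e,'r')],ringc(n,im,'r')@e)
E
```

```text
top ((556.002197265625, -11.073440551757812), (339.23321533203125, 148.16812133789062), 62.60486602783203)
8.3 g [(np.float64(-177.6), np.float64(511.9)), (np.float64(-177.4), np.float64(456.6))] -61.2120792792624 r [(np.float64(-385.7), np.float64(523.6), array([ 574., -305.])), (np.float64(-386.0), np.float64(467.9), array([ 519., -314.])), (np.float64(216.3), np.float64(505.7), array([469., 287.])), (np.float64(216.1), np.float64(450.8), array([415., 279.]))] 219.46529382859066
8.8 g [(np.float64(-181.8), np.float64(510.2)), (np.float64(-181.2), np.float64(454.9))] -66.81843926189514 r [(np.float64(-390.1), np.float64(520.3), array([ 574., -305.])), (np.float64(-390.2), np.float64(464.5), array([ 519., -314.])), (np.float64(212.1), np.float64(507.4), array([469., 287.])), (np.float64(211.7), np.float64(452.7), array([415., 279.]))] 213.8958747240085
9.3 g [(np.float64(-186.5), np.float64(508.5)), (np.float64(-185.4), np.float64(453.2))] -72.41971076167997 r [(np.float64(-394.4), np.float64(517.0), array([ 574., -305.])), (np.float64(-393.6), np.float64(461.0), array([ 519., -314.]
[... 687 characters left out ...]
4(-182.0), np.float64(493.5))] -67.12548052262872 r [(np.float64(212.0), np.float64(437.1), array([396., 275.])), (np.float64(-393.3), np.float64(433.3), array([ 482., -322.])), (np.float64(212.1), np.float64(494.6), array([452., 284.])), (np.float64(-393.4), np.float64(488.6), array([ 539., -313.]))] 213.53436685808256
9.3 g [(np.float64(-186.8), np.float64(436.6)), (np.float64(-186.8), np.float64(492.0))] -72.7282227116124 r [(np.float64(207.7), np.float64(438.8), array([396., 275.])), (np.float64(-397.0), np.float64(430.0), array([ 482., -322.])), (np.float64(207.6), np.float64(496.3), array([452., 284.])), (np.float64(-397.6), np.float64(485.3), array([ 539., -313.]))] 207.94280536039832
```

>>> drive_tool --steps "0 0 6 0 0 0 0;0 0 6 0 0 0 0" --grip_force 20

```text
time: 0.27
ee_pos: [220.5, -584.4, 240.5]
orientation: [-0.073, 0.997, 0.001, -0.0]
ft_force: [-0.2, 0.7, 0.5]
opening: 80.3
grasp_force: 0.0
```

>>> drive_tool --steps "0 0 0 -25 29.7 0 0;0 0 0 -25 29.7 0 0;0 0 0 -25 29.7 0 0;0 0 0 -25 29.7 0 0;0 0 0 -25 29.7 0 0;0 0 0 -25 29.7 0 0;0 0 0 -25 29.7 0 0;0 0 0 -25 29.7 0 0;0 0 0 -25 29.7 0 0;0 0 0 -25 29.7 0 0"

```text
time: 1.1
ee_pos: [423.4, -251.5, 241.1]
orientation: [-0.076, 0.997, 0.0, -0.0]
ft_force: [0.3, 0.2, -0.4]
opening: 14.9
grasp_force: 0.0
```

>>> drive_tool --steps "0 0 0 -25 29.7 0 0;0 0 0 -25 29.7 0 0;0 0 0 -25 29.7 20 0;0 0 0 -25 29.7 20 0;0 0 0 0 0 30 0;0 0 0 0 0 30 0;0 0 0 0 0 0 0;0 0 0 0 0 0 0"

```text
time: 1.77
ee_pos: [501.2, -124.0, 142.0]
orientation: [-0.076, 0.997, -0.0, -0.002]
ft_force: [0.5, 0.5, 0.5]
opening: 0.7
grasp_force: 0.0
```

```bash
python3 - <<'E'
from h import *
im=np.load("pics/top0.npz")['im']
g=cv2.GaussianBlur(im,(3,3),0).astype(float)
# mat edges: strongest gradient in column/row bands near the eyeballed edges
def edge(p,q,vert):
    pts=[]
    for t in np.linspace(.05,.95,60):
        c=np.array(p)*(1-t)+np.array(q)*t
        o=np.arange(-5,5.01,.25)
        P=np.array([c+(np.array([k,0]) if vert else np.array([0,k])) for k in o],np.float32)
        v=cv2.remap(g[:,:,1].astype(np.float32),P[:,:1],P[:,1:],cv2.INTER_LINEAR).ravel()
        gr=abs(v[8:]-v[:-8]);k=gr.argmax();pts.append(P[k+4])
    w=ray("top",np.array(pts),3)[:,:2].astype(np.float32)
    l=cv2.fitLine(w,cv2.DIST_HUBER,0,.01,.01).ravel();return np.degrees(np.arctan2(l[1],l[0])),l[2:]
print(edge((134,151),(306,127),0),edge((145,229),(288,212.5),0),edge((306,127),(317.5,207),1),edge((134,151),(145,229),1))
s=arm.sense();print(s['ee_pos'],s['orientation'],s['ft_force'],s['opening'],s['time'])
E
```

```text
(np.float32(-81.10398), array([699.4334 , 120.63015], dtype=float32)) (np.float32(-81.62409), array([407.20065, 136.2701 ], dtype=float32)) (np.float32(13.331649), array([ 591.85004, -170.25887], dtype=float32)) (np.float32(8.973747), array([517.5082, 451.1835], dtype=float32))
[ 501.15914152 -124.00615554  142.01228703] [-7.58617154e-02  9.97115956e-01 -1.48725570e-04 -2.17895018e-03] [0.49256308 0.51371175 0.45010147] 0.6783705851639801 1.7667
```

>>> drive_tool --steps "0 0 0 0 3 20 0;0 0 0 0 0 20 0;0 0 0 0 0 3 0;0 0 0 0 0 0 0;0 0 0 0 0 0 0"

```text
time: 2.18
ee_pos: [502.9, -121.4, 102.0]
orientation: [-0.076, 0.997, -0.0, 0.002]
ft_force: [0.0, -0.1, 0.5]
opening: 0.4
grasp_force: 0.0
```

>>> drive_tool --steps "0 0 0 0 0 1.5 0;0 0 0 0 0 1.5 0;0 0 0 0 0 0 0"

```text
time: 2.43
ee_pos: [502.0, -121.1, 97.8]
orientation: [-0.076, 0.997, -0.0, 0.001]
ft_force: [-0.8, -0.2, -0.1]
opening: 0.6
grasp_force: 0.0
```

>>> drive_tool --steps "0 0 0 0 0 1 0;0 0 0 0 0 1 0;0 0 0 0 0 0 0"

```text
time: 2.68
ee_pos: [501.8, -121.0, 95.2]
orientation: [-0.076, 0.997, -0.0, 0.0]
ft_force: [0.3, 0.4, 1.7]
opening: 0.4
grasp_force: 0.4
```

>>> drive_tool --steps "0 0 0 0 0 0.7 0;0 0 0 0 0 0 0"

```text
time: 2.85
ee_pos: [501.9, -121.1, 94.7]
orientation: [-0.076, 0.997, -0.0, 0.0]
ft_force: [-1.0, 0.1, 3.1]
opening: 0.5
grasp_force: 1.4
```

>>> drive_tool --steps "0 0 0 0 0 1 0;0 0 0 0 0 1 0;0 0 0 0 0 0 0"

```text
time: 3.1
ee_pos: [502.4, -121.7, 94.5]
orientation: [-0.076, 0.997, -0.001, 0.001]
ft_force: [-3.9, -1.5, 14.1]
opening: 0.5
grasp_force: 6.7
```

>>> drive_tool --steps "0 0 0 0 2 0 0;0 0 0 0 4 0 0;0 0 0 0 5 0 0;0 0 0 0 5 0 0;0 0 0 0 5 0 0;0 0 0 0 4 0 0;0 0 0 0 3 0 0;0 0 0 0 2 0 0;0 0 0 0 0 0 0"

```text
time: 3.85
ee_pos: [498.0, -91.6, 95.6]
orientation: [-0.077, 0.997, -0.001, 0.001]
ft_force: [-5.9, -1.1, 19.4]
opening: 0.5
grasp_force: 9.7
```

```bash
cat > m.py <<'E'
from h import *
import sys
e=np.array([-.1513,.9885])
for n in("top","scene"):
    im,d=arm.get_image(n); np.savez(f"pics/{n}_{sys.argv[1]}.npz",im=im,d=d)
    cv2.imwrite(f"pics/{n}_{sys.argv[1]}.png",im[:,:,::-1])
    r=ringc(n,im)
    print(n,'tin s',[(round(a,1),round(b,1)) for a,b,_ in tin(n,im,e)],'bowl s',r@e,r)
s=arm.sense();print('tool s',s['ee_pos'][:2]@e,'f',s['ee_pos'][:2]@[e[1],-e[0]],s['ee_pos'],s['ft_force'],s['time'])
E
python3 m.py 1
```

```text
top tin s [] bowl s -65.63869619522094 [644.78961182  32.28929901]
scene tin s [(np.float64(-166.8), np.float64(494.5))] bowl s -66.02938214683532 [645.03601074  31.93178177]
tool s -166.06691509330514 f 478.3965832258167 [498.00902444 -91.77354547  95.52422752] [-5.80452202 -0.63137283 19.75053059] 3.95
```

>>> drive_tool --steps "0 0 0 0 2 -0.7 0;0 0 0 0 4 0 0;0 0 0 0 5 0 0;0 0 0 0 5 0 0;0 0 0 0 5 0 0;0 0 0 0 4 0 0;0 0 0 0 3 0 0;0 0 0 0 1 0 0;0 0 0 0 0 0 0"

```text
time: 4.7
ee_pos: [493.7, -62.3, 94.6]
orientation: [-0.076, 0.997, -0.0, 0.001]
ft_force: [-1.9, 1.5, 9.2]
opening: 0.6
grasp_force: 4.8
```

```bash
python3 m.py 2
```

```text
top tin s [] bowl s -65.07535518798827 [644.23052979  32.77362061]
scene tin s [(np.float64(-151.4), np.float64(493.7))] bowl s -66.02938214683532 [645.03601074  31.93178177]
tool s -136.43649854999066 f 478.5557003534925 [493.68333325 -62.46050605  94.59423279] [-2.56628183  0.35906248 10.2061957 ] 4.8
```

>>> drive_tool --steps "0 0 0 0 0 -6 0;0 0 0 0 0 -6 0;0 0 0 0 -15 0 0;0 0 0 0 -15 0 0;0 0 0 0 0 0 0;0 0 0 0 0 6 0;0 0 0 0 0 4 0;0 0 0 0 0 1 0;0 0 0 0 0 1 0;0 0 0 0 0 0 0"

```text
time: 5.63
ee_pos: [497.3, -92.5, 94.5]
orientation: [-0.077, 0.997, -0.001, -0.0]
ft_force: [-3.7, -2.2, 11.7]
opening: 0.6
grasp_force: 6.1
```

>>> drive_tool --steps "0 0 0 0 3 0 0;0 0 0 0 6 0 0;0 0 0 0 7 0 0;0 0 0 0 8 0 0;0 0 0 0 8 0 0;0 0 0 0 8 0 0;0 0 0 0 8 0 0;0 0 0 0 7 0 0;0 0 0 0 4 0 0;0 0 0 0 1 0 0"

```text
time: 6.47
ee_pos: [488.5, -31.9, 94.5]
orientation: [-0.077, 0.997, -0.0, 0.001]
ft_force: [-3.8, 0.6, 11.6]
opening: 0.6
grasp_force: 5.6
```

>>> drive_tool --steps "0 0 0 0 0 0 0"

```text
time: 6.55
ee_pos: [488.5, -32.1, 94.5]
orientation: [-0.077, 0.997, -0.0, 0.001]
ft_force: [-3.3, 0.7, 12.8]
opening: 0.3
grasp_force: 6.0
```

```bash
python3 m.py 3
```

```text
top tin s [] bowl s -65.07535518798827 [644.23052979  32.77362061]
scene tin s [(np.float64(-120.5), np.float64(493.5))] bowl s -66.02938214683532 [645.03601074  31.93178177]
tool s -105.78662001892214 f 478.11182608285685 [488.60735843 -32.23098299  94.515204  ] [-3.12975716  1.07745266 11.6346205 ] 6.65
```

>>> drive_tool --steps "0 0 0 0 0 -6 0;0 0 0 0 0 -6 0;0 0 0 0 -15 0 0;0 0 0 0 -15 0 0;0 0 0 0 0 0 0;0 0 0 0 0 6 0;0 0 0 0 0 4 0;0 0 0 0 0 1 0;0 0 0 0 0 1 0;0 0 0 0 0 0 0"

```text
time: 7.48
ee_pos: [492.8, -62.7, 94.3]
orientation: [-0.077, 0.997, -0.001, -0.0]
ft_force: [-2.7, -2.3, 12.2]
opening: 0.6
grasp_force: 6.0
```

>>> drive_tool --steps "0 0 0 0 3 0 0;0 0 0 0 6 0 0;0 0 0 0 7 0 0;0 0 0 0 8 0 0;0 0 0 0 8 0 0;0 0 0 0 8 0 0;0 0 0 0 8 0 0;0 0 0 0 7 0 0;0 0 0 0 4 0 0;0 0 0 0 1 0 0"

```text
time: 8.32
ee_pos: [483.9, -2.1, 94.2]
orientation: [-0.077, 0.997, -0.0, 0.001]
ft_force: [-3.2, 0.2, 9.9]
opening: 0.3
grasp_force: 5.1
```

>>> drive_tool --steps "0 0 0 0 0 0 0;0 0 0 0 0 -6 0;0 0 0 0 0 -6 0;0 0 0 0 -15 0 0;0 0 0 0 -15 0 0;0 0 0 0 0 0 0"

```text
time: 8.82
ee_pos: [488.1, -34.0, 105.0]
orientation: [-0.075, 0.997, -0.0, -0.0]
ft_force: [1.1, 0.3, 0.5]
opening: 0.7
grasp_force: 0.0
```

```bash
python3 m.py 4
```

```text
top tin s [] bowl s -64.96095915718078 [644.184021    32.88222885]
scene tin s [(np.float64(-89.6), np.float64(494.7))] bowl s -66.02938214683532 [645.03601074  31.93178177]
tool s -106.55264088902324 f 477.3503241001545 [487.97052793 -33.10338899 104.87367836] [-1.00138264  0.58828615  0.56329674] 8.9167
```

>>> drive_tool --steps "0 0 0 0 2 6 0;0 0 0 0 2 4 0;0 0 0 0 0 1 0;0 0 0 0 0 1 0;0 0 0 0 0 0 0"

```text
time: 9.33
ee_pos: [487.8, -29.0, 94.5]
orientation: [-0.077, 0.997, -0.001, -0.0]
ft_force: [-3.5, -1.4, 13.5]
opening: 0.1
grasp_force: 6.5
```

>>> drive_tool --steps "0 0 0 0 3 0 0;0 0 0 0 5 0 0;0 0 0 0 6 0 0;0 0 0 0 7 0 0;0 0 0 0 7 0 0;0 0 0 0 6 0 0;0 0 0 0 5 0 0;0 0 0 0 4 0 0;0 0 0 0 2 0 0;0 0 0 0 0 0 0"

```text
time: 10.17
ee_pos: [481.2, 16.4, 95.0]
orientation: [-0.077, 0.997, -0.0, 0.001]
ft_force: [-4.6, 0.2, 15.8]
opening: 0.5
grasp_force: 8.1
```

>>> drive_tool --steps "0 0 0 0 0 0 0;0 0 0 0 0 -5 0;0 0 0 0 0 -10 0;0 0 0 0 0 -20 0;0 0 0 0 -30 -20 0;0 0 0 20 -30 -20 0;0 0 0 30 -25 -20 0;0 0 0 30 -25 -20 0;0 0 0 30 -25 -20 0;0 0 0 30 -25 0 0"

```text
time: 11.0
ee_pos: [371.3, -160.3, 228.1]
orientation: [-0.077, 0.997, -0.001, 0.003]
ft_force: [0.9, 0.1, 0.8]
opening: 0.5
grasp_force: 0.0
```

>>> drive_tool --steps "0 0 0 25 -30 0 0;0 0 0 20 -35 0 0;0 0 0 0 -40 0 0;0 0 0 0 -40 0 0;0 0 0 0 0 0 0;0 0 0 0 0 0 0"

```text
time: 11.5
ee_pos: [347.5, -310.6, 223.8]
orientation: [-0.074, 0.997, 0.001, -0.001]
ft_force: [0.4, 0.5, 0.2]
opening: 0.5
grasp_force: 0.0
```

```bash
python3 m.py 5
```

```text
top tin s [(np.float64(-65.7), np.float64(511.4)), (np.float64(-65.7), np.float64(455.7))] bowl s -65.51337372245787 [644.40899658  32.35782242]
scene tin s [(np.float64(-66.2), np.float64(438.5)), (np.float64(-66.3), np.float64(495.5))] bowl s -66.02938214683532 [645.03601074  31.93178177]
tool s -357.80077277634206 f 296.7291149868116 [ 347.44366928 -308.78355651  224.24862329] [ 0.05117802 -0.00774044 -1.09991813] 11.6
```

View pics/top_5.png

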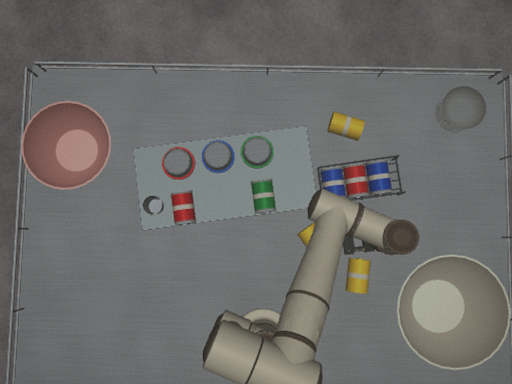

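The green tin at (263,196) now lies in front of the green-ring bowl at (257,151). Both views put it within 0.3 mm of centre, and the arm is clear.

```bash
python3 -c "
from cell import arm
print(arm.hand_in())"
```

```text
the job is handed in; nothing more can be done
None
```

The green tin was rolled in four strokes to lie centred in front of the green-ring bowl, within about 0.3 mm along the row in both cameras (up to about 2 mm if the mat-angle estimate is off). The arm was clear of everything at hand-in, at 11.6 s.

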